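# Prime the wash line with the hand pump

## Task

Prime the analyser's wash line: with closed fingertips press the wide round plunger of the hand pump all the way down and let it spring all the way back up, again and again, until the steel indicator pin beside it stands fully out, then leave the plunger up and released. Do not touch the pin, press the small vent button, pull the plunger up or disturb the other things; nothing is to be gripped or lifted.

Things in the scene. Friction and masses are not known exactly. Their poses are not given: they have to be found in the camera images.
- pump: hand priming pump, fixed to the bench: black case with pale deck plate, 130 (its x) x 200 (its y) x 95 mm high; origin at the centre of its underside, z up. In its frame the plunger's axis is at x 0, y +52 mm; the pin's at x +22, y -58 mm; the vent button's at x -34, y -58 mm. A round gauge and two brass nipples (show only) are on its -x face
- plunger_top (a point): centre of the top of the plunger: a black mushroom head 60 mm in diameter and 16 mm thick on an 18 mm steel stem. At rest the top is 52 mm above the deck (147 mm above the bench); the point moves down with the plunger
- plunger (a joint): how far the plunger is pressed, m: 0 at rest, 0.026 all the way down (hard stop). Its spring brings it back up in about half a second after the finger lifts off; pressing takes 2 to 12 N. A full stroke (0.026 down, and back up to within 0.002 of rest) lifts the pin by about 10 mm (the first stroke by up to 20 mm); a stroke under about 0.021 may not lift it at all
- pin_top (a point): centre of the top of the indicator pin, a vertical steel rod 9 mm in diameter with a 15 mm flat head, rising from a 22 mm collar on the deck. The pin stays where the strokes bring it; its top is 103 mm above the bench when in and about 163 mm when fully out
- pin: the indicator pin as a moving part; its origin lies on the pin's axis and its z in the pump's frame (= world z) is how far the pin stands out, m: 0 when its head sits on the collar, about 0.060 fully out, when a narrow neck (6 mm diameter) appears just above the collar. It starts between 0 and 0.017, so 4 or 5 full strokes are needed; strokes after that do nothing and no harm
- vent (a joint): how far the vent button is pressed, m: 0 at rest, 0.006 fully in; must stay up
- vent_top (a point): centre of the top of the vent button, a plain steel button 20 mm in diameter standing 10 mm above the pump's deck
- beaker: bystander: open white plastic beaker, 80 mm diameter, 105 mm high, loose; origin at the centre of its underside
- reagent: bystander: amber jar with white cap, 52 mm diameter, 100 mm high, loose; origin at the centre of its underside
- tip_box: bystander: grey box with clear lid, 72 x 72 x 60 mm, loose; origin at the centre of its underside
- tube_rack: bystander: white rack of glass tubes, 50 x 160 x 88 mm, loose; origin at the centre of its underside
- pipette: bystander: grey and white pipette lying on the bench, 230 mm long along its x, 24 mm high, loose; origin under the handle's nose end
- wash_bottle: bystander: white bottle, 70 mm diameter, 170 mm high, loose; origin at the centre of its underside

How it is judged (in metres and radians):
On the way, in this order (a step that is already met when the one before it is completed fails the run):
1. the plunger is pressed all the way down (value of joint plunger above 0.02 m), for 0.02 s.
2. the pin is fully out (z of pin in the frame of pump above 0.054 m), for 0.2 s.
At the end, for the whole second after the job is handed in: the indicator pin stands out by at least 53 of its 60 mm (its neck shows), the plunger is back up within 3 mm of rest and the vent button is not pressed (z of pin in the frame of pump above 0.053 m and value of joint plunger below 0.003 m and value of joint vent below 0.002 m); the robot touches nothing.
It fails at once if the robot touches the pin (contact force between any of the fingers, the arm and pin above 0.5 N).
It fails at once if the vent button is pressed (value of joint vent above 0.003 m).
It fails at once if the plunger is pulled up (value of joint plunger below -0.0025 m).
It fails at once if a bystander is moved by more than 20 mm or lifted (distance of any of beaker, reagent, tip_box, tube_rack, pipette, wash_bottle from where it was at the start of the episode above 0.02 m).
It also fails if it takes over 45 s, if anything falls off the work surface, if the arm or the gripper's body presses on something with over 40 N, if the wrist force passes 120 N, or if a joint passes its speed limit or range.

## Robot

A 6-joint arm with a two-finger parallel gripper is mounted at the origin on the work surface. World frame = base frame: x ahead of the robot, y to its left, z up, the work surface at z = 0. Lengths are in mm, angles in rad, forces in N, time in s.
With the tool pointing down it reaches from about 275 to 1000 mm from the base axis. Payload 8.4 kg.
Tool frame: the origin (TCP) lies on the centre line of the jaws, within the pads' length; the fingertips stand 17 mm ahead of it and the grasp point (between the pads) lies 2 mm behind it (r.tcp_to_tips is the z of the fingertips in the tool frame, in mm); z points along the fingers, y is the direction in which the jaws open and shut (so a half turn about z gives the same grasp; the last joint's range is limited). The gripper opens to 85 mm and grips with 20 to 120 N. Pads are 22 mm wide; open, the fingers measure 114 mm over their backs; the gripper's body (76 mm by 85 mm) begins 54 mm behind the grasp point. The pads swing forward as they close: fully open they stand 13 mm farther back than shut.
Start: joints at [1.346, 0.353, 1.633, -0, 1.155, -0.002], TCP at [138.099, 609.554, 248.281] pointing down, gripper open.
Joint ranges: [-2.63, 2.63], [-0.92, 2.1], [0.06, 2.66], [-1.3, 4.44], [0, 2.69], [-3.02, 3.02]. Speed limits (rad/s): [2.22, 2.22, 2.79, 3.14, 3.14, 3.14].

## Interface

Orientations are given as [roll, pitch, yaw] about the fixed x, y, z axes, in that order (R = Rz(yaw) Ry(pitch) Rx(roll)).
In Python, from rig import r, cams, job gives the robot as it stands.
- The arm moves only by the tool drive_tool, never from a script. Its argument "deltas" is a list of rows, each a list of 4 numbers: the shift along the tool's x, y, z in cm, then the turn about the tool's z in rad. In form: [[x, y, z, roll], ...]. A call has 1 to 12 rows; each row shifts and turns the commanded pose from where the row before left it, along the tool's axes as they then stand; what a row does not reach is not made up. A row lasts 1/12 s, in which the tool goes at most 41.7 mm and 7.16 degrees, less where a joint would pass 70% of its speed; a pose out of reach is approached as far as the arm can. A call with a gripper value outside its range is refused whole. "jaw" is the closure, from 0 (fully open) to 1 (shut), set as the call begins (left out, the last holds). The fingers move at their own pace and stop on an object; "force" is the grip in N (left out, the last holds). Time passes only in rows, so rows that do not move let the fingers close. It gives the time, the measured TCP pose, the force and the opening at its end, in the units of the state.
- r.sense(): the state, without advancing time (a new reading comes with each control period).
- cams.grab_frame(name): name is "scene" or "top" or "wrist"; returns (picture, depth): 420x560x3 uint8, red, green, blue; 420x560 float32, mm along the optical axis (not along the pixel's ray), 0 where there is no reading.
- cams.camera_params(name): a dict with "fx", "fy", "cx", "cy" (pixels), "R" (3x3) and "t" (3): a world point X has camera coordinates R X + t. Camera axes: x right, y down, z forward; pixel columns grow to the right and rows downward; lengths in mm; the calibration is good to about 2 mm. A picture is of the moment at which its call begins: read the wrist's pose just before it. camera_params takes no time and is no camera call; for the wrist camera it gives the pose at the moment of the call.
- job.sign_off(): hands the job in, once; it reports no verdict.
The state is a dict: "clock": time; "qpos": joint angles; "qvel": joint speeds; "joint_efforts": joint torques, N m; "eef_pos": TCP position; "tcp_rot": TCP orientation; "contact_force": force on the tool from outside, world axes, zero at the start; "wrist_torque": the same for the moment, N m; "opening": opening from 0.0 (shut) to 1.0 (fully open).
Only numpy, scipy, OpenCV 4.12 (cv2) and the standard library are available. Lean on these libraries where they do the work, as an engineer would, in place of code of your own. Each camera call takes 0.05 s, during which the arm holds its last target. There are 200 camera calls.

## Working session

There is one attempt and no reset: what is moved stays moved. The work goes in short steps, Python scripts to look and compute and a tool call to move; the robot and the scene stay as the last step left them, time stands still between calls to the robot, and variables do not carry over. Pictures are saved under pics/ and viewed, about 8 in all and at most 12, crops included, and the job is handed in when it is done.

Besides the shell and the picture viewer there is one more tool, called by a JSON object that holds its "name" and its "arguments", one argument or row to a line. drive_tool: Moves the arm, as the interface text tells. Its arguments: {"type":"object","properties":{"deltas":{"type":"array"},"jaw":{"type":"number"},"force":{"type":"number"}},"required":["deltas"]}

```bash
mkdir -p pics; cat > h.py <<'E'
from rig import r,cams,job
import numpy as np, cv2
def snap(n,f):
    p,d=cams.grab_frame(n); cv2.imwrite(f'pics/{f}.png',p[...,::-1]); np.save(f'pics/{f}.npy',d); c=cams.camera_params(n); np.savez(f'pics/{f}_c.npz',**c); return p,d,c
def world(f,u,v,z=None):
    c=np.load(f'pics/{f}_c.npz'); d=np.load(f'pics/{f}.npy')
    ray=np.array([(u-c['cx'])/c['fx'],(v-c['cy'])/c['fy'],1.]); R,t=c['R'],c['t']
    if z is None: return R.T@(ray*d[int(v),int(u)]-t)
    o=-R.T@t; w=R.T@ray; return o+w*(z-o[2])/w[2]
E
python3 - <<'E'
from h import *
for n in('top','scene'): snap(n,n+'0')
a=cv2.imread('pics/top0.png');print(r.sense(),r.tcp_to_tips)
E
```

```text
{'clock': 0.1, 'qpos': array([ 1.34554146e+00,  3.53625580e-01,  1.63402468e+00,  9.48653280e-06,
        1.15522273e+00, -2.41373305e-03]), 'qvel': array([-2.10554406e-04,  6.87881523e-06, -3.03800266e-03,  1.55180455e-03,
       -1.86021914e-03,  1.08450476e-03]), 'joint_efforts': array([ 3.31933925e-04, -6.06357265e+01, -3.42818570e+01, -1.99857614e-04,
        3.97373893e-03,  5.41480870e-05]), 'eef_pos': array([138.04314763, 609.15914983, 247.62260002]), 'tcp_rot': array([-3.14031234e+00, -1.17645352e-05,  2.91874767e+00]), 'contact_force': array([-0.28268224, -0.38078695, -0.10157451]), 'wrist_torque': array([ 0.06511766, -0.05748021, -0.03206607]), 'opening': 0.9941048525125056} 17.0
```

View pics/top0.png

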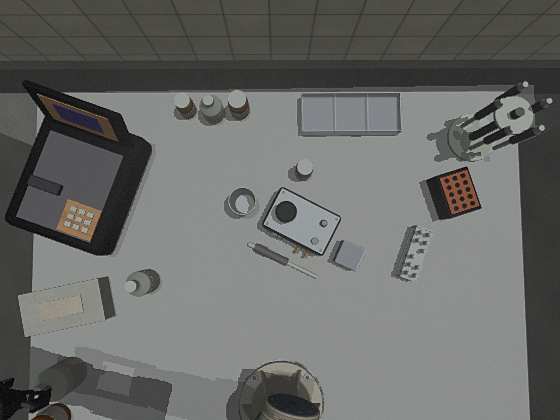

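View pics/scene0.png

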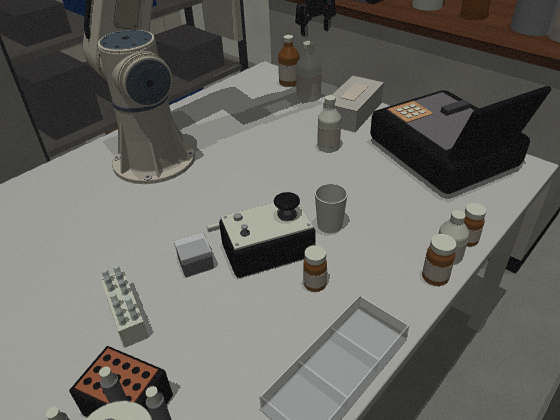

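The top view shows the pump at about (301,220) with the plunger head at (286,211). The pin and vent are near (313,238) and (322,224), the beaker is at (240,203) and the jar at (304,168). The arm's gripper is at the lower left. Next I'll enlarge the pump and measure.

```bash
python3 - <<'E'
from h import *
a=cv2.imread('pics/top0.png')[150:290,215:375]; cv2.imwrite('pics/crop1.png',cv2.resize(a,None,fx=4.5,fy=4.5,interpolation=cv2.INTER_CUBIC))
print(world('top0',286,211),world('top0',286,211,147))
for p in [(313,238),(322,224),(304,217)]: print(p,world('top0',*p),world('top0',*p,100))
for p in [(240,203),(304,168)]: print(p,world('top0',*p,100))
c=cams.camera_params('top');print(-c['R'].T@c['t'])
E
```

```text
[564.79328053 -17.22404643 141.31606768] [564.40127948 -17.07188097 147.        ]
(313, 238) [490.47032357 -93.46368064 107.67170611] [490.51602239 -94.14422656 100.        ]
(322, 224) [ 529.40641014 -118.53405135  115.16778245] [ 529.98585325 -120.20246481  100.        ]
(304, 217) [550.48437761 -69.62136018  95.32541393] [550.228492  -69.3015578 100.       ]
(240, 203) [591.27807577 112.10848519 100.        ]
(304, 168) [690.55307565 -70.85190345 100.        ]
[ 483.2246353    14.43895742 1324.04419477]
```

View pics/crop1.png

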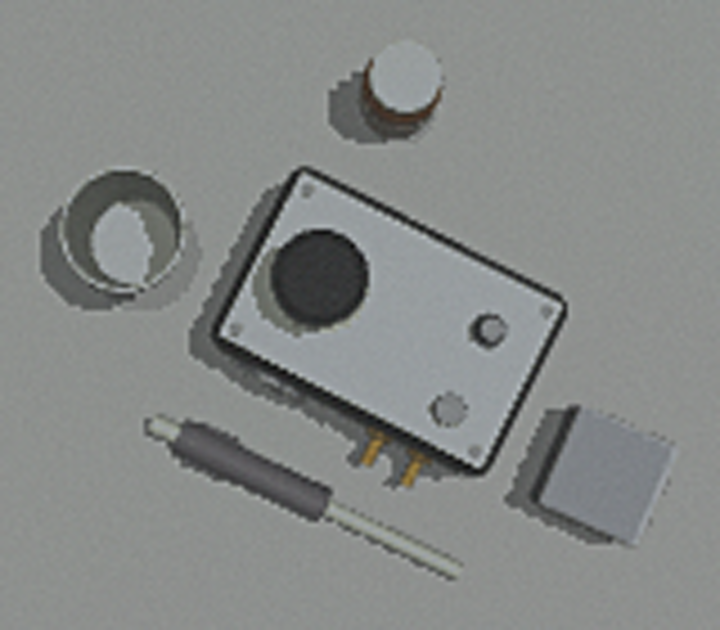

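{"name": "drive_tool", "arguments": {
  "deltas": [
    [-2.3, -2.15, 0, 0],
    [-2.3, -2.15, 0, 0],
    [-2.3, -2.15, 0, 0],
    [-2.3, -2.15, 0, 0],
    [-2.3, -2.15, 0, 0],
    [-2.3, -2.15, 0, 0],
    [-2.3, -2.15, 0, 0],
    [-2.3, -2.15, 0, 0],
    [-2.3, -2.15, 0, 0],
    [-2.3, -2.15, 0, 0],
    [-2.3, -2.15, 0, 0],
    [-2.3, -2.15, 0, 0]
  ],
  "jaw": 1
}}

```text
clock: 1.1
eef_pos: [350.7, 295.4, 248.2]
tcp_rot: [-3.141, -0.0, 2.919]
contact_force: [1.3, 0.1, 0.6]
opening: 0.001
```

{"name": "drive_tool", "arguments": {
  "deltas": [
    [-2.3, -2.15, 0, 0],
    [-2.3, -2.15, 0, 0],
    [-2.3, -2.15, 0, 0],
    [-2.3, -2.15, 0, 0],
    [-2.3, -2.15, 0, 0],
    [-2.3, -2.15, 0, 0],
    [-2.3, -2.15, 0, 0],
    [-2.3, -2.15, 0, 0],
    [-2.3, -2.15, 0, 0],
    [-2.3, -2.15, 0, 0],
    [-2.3, -2.15, 0, 0],
    [0, 0, 0, 0]
  ]
}}

```text
clock: 2.1
eef_pos: [547.4, 6.5, 248.2]
tcp_rot: [-3.14, 0.002, 2.916]
contact_force: [-0.6, -0.2, 0.4]
opening: 0.001
```

{"name": "drive_tool", "arguments": {
  "deltas": [
    [-1.0, -1.0, 0, 0],
    [-0.94, -0.97, 0, 0],
    [0, 0, 2, 0],
    [0, 0, 2, 0],
    [0, 0, 2, 0],
    [0, 0, 1.3, 0],
    [0, 0, 0, 0],
    [0, 0, 0, 0]
  ]
}}

```text
clock: 2.77
eef_pos: [559.0, -13.0, 174.9]
tcp_rot: [-3.141, -0.001, 2.919]
contact_force: [-0.2, -0.1, 1.1]
opening: 0.003
```

```bash
python3 - <<'E'
from h import *
s=r.sense();print(s['eef_pos'],s['contact_force'])
snap('scene','s1');snap('wrist','w1')
a=cv2.imread('pics/s1.png')[130:290,180:370]; b=cv2.imread('pics/w1.png')
cv2.imwrite('pics/v1.png',np.hstack([cv2.resize(a,(500,420)),cv2.resize(b,(300,225)).copy() if 0 else cv2.copyMakeBorder(cv2.resize(b,(300,225)),0,195,0,0,cv2.BORDER_CONSTANT)]))
E
```

```text
[559.01992093 -13.01400566 174.92875682] [-0.24771808 -0.0765957   1.09151121]
```

View pics/v1.png

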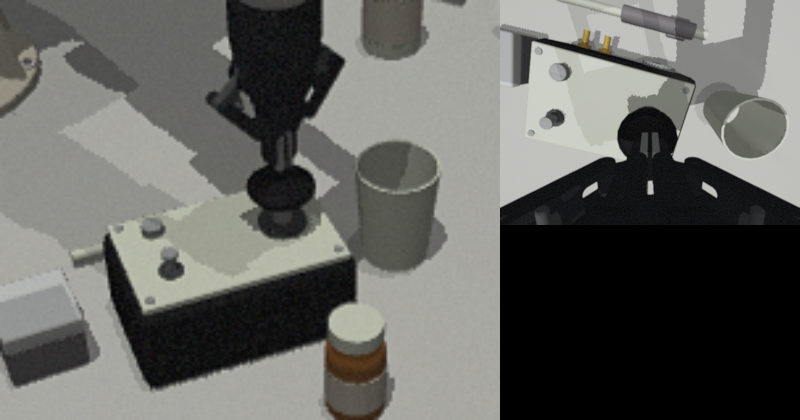

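The fingertips are over the plunger head at about (280,165) in the left crop. The pin stands slightly out at (170,262) and the vent is clear at (152,228). I'll centre and make the first press.

{"name": "drive_tool", "arguments": {
  "deltas": [
    [-0.38, -0.32, 0, 0],
    [0, 0, 0.8, 0],
    [0, 0, 0.8, 0],
    [0, 0, 0.8, 0],
    [0, 0, 0.8, 0],
    [0, 0, 0.5, 0],
    [0, 0, 0, 0],
    [0, 0, 0, 0]
  ]
}}

```text
clock: 3.53
eef_pos: [563.7, -17.3, 138.4]
tcp_rot: [3.141, 0.003, 2.919]
contact_force: [1.9, -1.7, 5.6]
opening: -0.002
```

{"name": "drive_tool", "arguments": {
  "deltas": [
    [0, 0, 0.2, 0],
    [0, 0, 0, 0],
    [0, 0, 0, 0]
  ]
}}

```text
clock: 3.78
eef_pos: [563.8, -17.3, 137.6]
tcp_rot: [3.141, 0.003, 2.919]
contact_force: [-1.5, -1.0, 17.3]
opening: -0.002
```

The force rose to 17 N at the hard stop, with the tips at about 120.6 mm. I'll release and check the pin.

{"name": "drive_tool", "arguments": {
  "deltas": [
    [0, 0, -2, 0],
    [0, 0, -2, 0],
    [0, 0, 0, 0],
    [0, 0, 0, 0],
    [0, 0, 0, 0],
    [0, 0, 0, 0],
    [0, 0, 0, 0],
    [0, 0, 0, 0],
    [0, 0, 0, 0]
  ]
}}

```text
clock: 4.53
eef_pos: [562.1, -17.0, 175.7]
tcp_rot: [-3.141, -0.001, 2.919]
contact_force: [0.1, 0.4, -1.2]
opening: -0.001
```

```bash
python3 - <<'E'
from h import *
s=r.sense();print(s['eef_pos'],s['contact_force'])
snap('scene','s2')
a=cv2.imread('pics/s2.png')[130:290,180:370];b=cv2.imread('pics/s1.png')[130:290,180:370]
cv2.imwrite('pics/v2.png',np.hstack([cv2.resize(a,(500,420)),cv2.resize(b,(500,420))[:,:300]]))
E
```

```text
[562.05924561 -17.04664651 175.71332007] [ 0.11372837  0.3950951  -1.16277179]
```

View pics/v2.png

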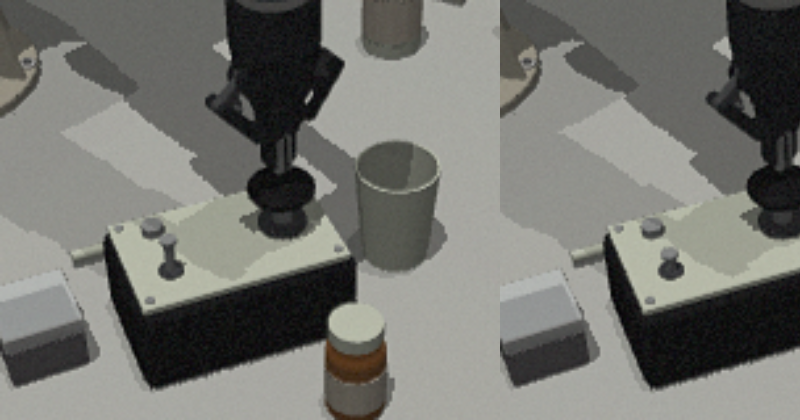

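The pin head rose from about y=252 to y=240 in the crop, so the stroke counted. The plunger is back up. I'll do further identical strokes: 4 cm down, hold, 4 cm up, wait.

{"name": "drive_tool", "arguments": {
  "deltas": [
    [0, 0, 1, 0],
    [0, 0, 1, 0],
    [0, 0, 1, 0],
    [0, 0, 1, 0],
    [0, 0, 0, 0],
    [0, 0, 0, 0],
    [0, 0, 0, 0]
  ]
}}

```text
clock: 5.17
eef_pos: [563.4, -17.1, 137.5]
tcp_rot: [3.141, 0.002, 2.919]
contact_force: [-4.1, -0.2, 22.3]
opening: -0.002
```

{"name": "drive_tool", "arguments": {
  "deltas": [
    [0, 0, -2, 0],
    [0, 0, -2, 0],
    [0, 0, 0, 0],
    [0, 0, 0, 0],
    [0, 0, 0, 0],
    [0, 0, 0, 0],
    [0, 0, 0, 0],
    [0, 0, 0, 0],
    [0, 0, 0, 0],
    [0, 0, 0, 0]
  ]
}}

```text
clock: 6.0
eef_pos: [562.2, -17.1, 176.0]
tcp_rot: [-3.142, -0.0, 2.919]
contact_force: [0.6, -0.3, -0.2]
opening: 0.006
```

{"name": "drive_tool", "arguments": {
  "deltas": [
    [0, 0, 1, 0],
    [0, 0, 1, 0],
    [0, 0, 1, 0],
    [0, 0, 1, 0],
    [0, 0, 0, 0],
    [0, 0, 0, 0],
    [0, 0, 0, 0]
  ]
}}

```text
clock: 6.58
eef_pos: [563.4, -17.1, 137.5]
tcp_rot: [3.141, 0.002, 2.919]
contact_force: [-3.6, 0.0, 22.3]
opening: 0.002
```

{"name": "drive_tool", "arguments": {
  "deltas": [
    [0, 0, -2, 0],
    [0, 0, -2, 0],
    [0, 0, 0, 0],
    [0, 0, 0, 0],
    [0, 0, 0, 0],
    [0, 0, 0, 0],
    [0, 0, 0, 0],
    [0, 0, 0, 0],
    [0, 0, 0, 0],
    [0, 0, 0, 0]
  ]
}}

```text
clock: 7.42
eef_pos: [562.2, -17.1, 176.0]
tcp_rot: [-3.141, -0.0, 2.919]
contact_force: [-0.5, 1.0, -0.4]
opening: -0.002
```

{"name": "drive_tool", "arguments": {
  "deltas": [
    [0, 0, 1, 0],
    [0, 0, 1, 0],
    [0, 0, 1, 0],
    [0, 0, 1, 0],
    [0, 0, 0, 0],
    [0, 0, 0, 0],
    [0, 0, 0, 0]
  ]
}}

```text
clock: 8.0
eef_pos: [563.5, -17.1, 137.6]
tcp_rot: [3.141, 0.003, 2.919]
contact_force: [-2.6, -0.5, 21.3]
opening: 0.005
```

{"name": "drive_tool", "arguments": {
  "deltas": [
    [0, 0, -2, 0],
    [0, 0, -2, 0],
    [0, 0, 0, 0],
    [0, 0, 0, 0],
    [0, 0, 0, 0],
    [0, 0, 0, 0],
    [0, 0, 0, 0],
    [0, 0, 0, 0],
    [0, 0, 0, 0],
    [0, 0, 0, 0]
  ]
}}

```text
clock: 8.83
eef_pos: [562.2, -17.1, 175.9]
tcp_rot: [-3.141, -0.0, 2.919]
contact_force: [-0.3, -0.6, -0.3]
opening: -0.005
```

```bash
python3 - <<'E'
from h import *
s=r.sense();print(s['clock'],s['eef_pos'],s['contact_force'])
snap('scene','s3')
a=cv2.imread('pics/s3.png')[130:290,180:370]
cv2.imwrite('pics/v3.png',cv2.resize(a,(700,589)))
E
```

```text
8.8333 [562.21876716 -17.06552665 175.9488603 ] [-0.25881982 -0.55367838 -0.31128533]
```

View pics/v3.png

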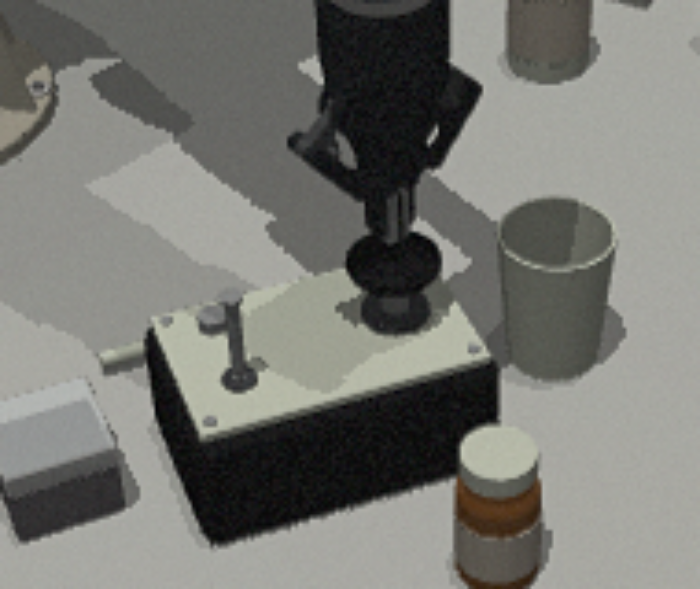

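After 4 strokes the pin head is at (231,296) with the collar at (240,378), so it has risen a lot. Extra strokes do no harm, so I'll do two more and then measure its height.

{"name": "drive_tool", "arguments": {
  "deltas": [
    [0, 0, 1, 0],
    [0, 0, 1, 0],
    [0, 0, 1, 0],
    [0, 0, 1, 0],
    [0, 0, 0, 0],
    [0, 0, 0, 0],
    [0, 0, 0, 0]
  ]
}}

```text
clock: 9.47
eef_pos: [563.5, -17.1, 137.6]
tcp_rot: [3.141, 0.003, 2.919]
contact_force: [-3.1, 0.5, 21.5]
opening: 0.004
```

{"name": "drive_tool", "arguments": {
  "deltas": [
    [0, 0, -2, 0],
    [0, 0, -2, 0],
    [0, 0, 0, 0],
    [0, 0, 0, 0],
    [0, 0, 0, 0],
    [0, 0, 0, 0],
    [0, 0, 0, 0],
    [0, 0, 0, 0],
    [0, 0, 0, 0],
    [0, 0, 0, 0]
  ]
}}

```text
clock: 10.3
eef_pos: [562.3, -17.1, 176.0]
tcp_rot: [-3.142, -0.0, 2.919]
contact_force: [0.3, 0.1, 0.9]
opening: -0.0
```

```bash
python3 -c "
from h import *
snap('scene','s4')"
```

{"name": "drive_tool", "arguments": {
  "deltas": [
    [0, 0, 1, 0],
    [0, 0, 1, 0],
    [0, 0, 1, 0],
    [0, 0, 1, 0],
    [0, 0, 0, 0],
    [0, 0, 0, 0],
    [0, 0, 0, 0]
  ]
}}

```text
clock: 10.93
eef_pos: [563.5, -17.1, 137.5]
tcp_rot: [3.141, 0.002, 2.919]
contact_force: [-3.4, 0.1, 21.6]
opening: 0.001
```

{"name": "drive_tool", "arguments": {
  "deltas": [
    [0, 0, -2, 0],
    [0, 0, -2, 0],
    [0, 0, -2, 0],
    [0, 0, -2, 0],
    [0, 0, -2, 0],
    [0, 0, 0, 0],
    [0, 0, 0, 0],
    [0, 0, 0, 0],
    [0, 0, 0, 0],
    [0, 0, 0, 0]
  ]
}}

```text
clock: 11.77
eef_pos: [561.6, -17.0, 234.8]
tcp_rot: [-3.141, -0.002, 2.919]
contact_force: [0.1, 0.5, -0.4]
opening: -0.002
```

```bash
python3 - <<'E'
from h import *
s=r.sense();print(s['clock'],s['eef_pos'],s['contact_force'])
snap('scene','s5');snap('top','t5')
f=lambda n:cv2.resize(cv2.imread(f'pics/{n}.png')[195:245,210:260],(400,400),interpolation=cv2.INTER_CUBIC)
cv2.imwrite('pics/v5.png',np.hstack([f('s4'),f('s5')]))
# project pin axis heights into scene
c=cams.camera_params('scene')
P=world('top0',323.7,223.6,108)
print(P)
for z in (98,103,120,155,163):
    q=c['R']@np.array([P[0],P[1],z])+c['t']; u=c['fx']*q[0]/q[2]+c['cx'];v=c['fy']*q[1]/q[2]+c['cy'];print(z,(u-210)*8,(v-195)*8)
d=np.load('pics/t5.npy');
for u in (285,286):print('plunger top z',world('t5',u,212)[2])
# max height near pin in top view
for v in range(219,229):
  for u in range(319,330):
    w=world('t5',u,v)
    if w[2]>135: print(u,v,w.round(1))
E
```

```text
11.7667 [561.60418959 -17.04390075 234.81790191] [ 0.09565322  0.54027154 -0.43120109]
[ 530.77452555 -124.13773524  108.        ]
98 272.14402915998426 294.9522414626117
103 270.71204899885356 281.7687360551711
120 265.7814405695526 236.3751582291104
155 255.3189614096434 140.05248957496792
163 252.8666215261244 117.47505659591616
plunger top z 588.6535367547895
plunger top z 590.6156862840259
319 219 [518.8 -59.1 611.1]
320 219 [518.  -59.2 626.1]
321 219 [517.6 -60.  634. ]
322 219 [517.6 -61.5 634.3]
323 219 [517.6 -63.3 632.8]
324 219 [517.5 -64.6 635.8]
325 219 [517.5 -66.1 636. ]
326 219 [517.6 -68.  633.7]
327 219 [517.5 -69.6 634.3]
328 219 [517.5 -71.1 635. ]
329 219 [517.4 -72.5 636.2]
319 220 [517.  -58.8 613.9]
320 220 [516.4 -59.2 626.2]
321 220 [516.  -59.9 634.8]
322 220 [515.9 -61.3 636.3]
323 220 [515.9 -62.8 636.7]
324 220 [515.9 -64.5 636. ]
325 220 [515.9 -66.1 635.9]
326 220 [515.9 -67.9 634.9]
327 220 [515.8 -69.2 636.9]
328 220 [515.8 -70.8 637.2]
329 220 [515.9 -72.6 635.1]
319 221 [515.5 -59.2 610. ]
320 221 [514.8 -59.2 625.4]
321 221 [514.2 -59.6 637.4]
32
[... 1677 characters left out ...]

327 226 [506.1 -68.7 639.8]
328 226 [506.1 -70.1 641.2]
329 226 [506.1 -71.7 641.3]
319 227 [505.5 -58.8 613. ]
320 227 [505.  -58.8 628.5]
321 227 [504.6 -59.2 639.2]
322 227 [504.6 -60.6 641.1]
323 227 [504.5 -62.1 641.9]
324 227 [504.5 -63.7 641.8]
325 227 [504.5 -65.1 643.3]
326 227 [504.5 -66.9 641.4]
327 227 [504.5 -68.3 643. ]
328 227 [504.5 -70.1 641.7]
329 227 [504.5 -71.8 640.2]
319 228 [503.8 -58.7 613.7]
320 228 [503.3 -58.6 629.6]
321 228 [503.  -58.9 642.6]
322 228 [503.  -60.6 641.3]
323 228 [503.  -62.5 638.7]
324 228 [502.9 -63.4 644.1]
325 228 [502.9 -65.3 641.2]
326 228 [502.9 -66.7 642.7]
327 228 [502.9 -68.3 643.1]
328 228 [502.9 -70.1 640.8]
329 228 [502.9 -71.6 641.6]
```

View pics/v5.png

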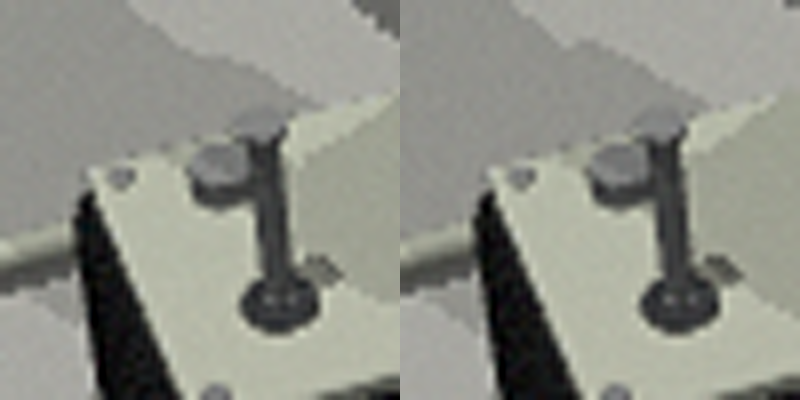

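In both crops, after strokes 5 and 6, the pin head is at (261,120) over the collar at (280,300). That matches the projection for about 163 mm, and the head no longer moves between strokes. I'll check with depth, and check that the plunger is up, then hand in.

```bash
python3 - <<'E'
from h import *
f='s5'
print('pin head',[world(f,u,v).round(1).tolist() for u,v in((242,209),(243,210),(242,210))])
c=cams.camera_params('scene')
q=c['R']@np.array([562,-17,147.])+c['t'];u=c['fx']*q[0]/q[2]+c['cx'];v=c['fy']*q[1]/q[2]+c['cy']
print('plunger px',u,v,world(f,u,v),world(f,u,v+2))
d0=np.load('pics/scene0.npy');d5=np.load('pics/s5.npy');a,b=int(u),int(v)
print('plunger depth change',np.median(d5[b-2:b+3,a-4:a+5]-d0[b-2:b+3,a-4:a+5]))
v0=cams.camera_params('scene')
P=np.abs(cv2.imread('pics/s5.png').astype(int)-cv2.imread('pics/scene0.png')).max(2)
print('vent diff',P[215:221,234:239].max(), 'beaker/jar/box diff',[int(np.median(P[y0:y1,x0:x1])) for x0,x1,y0,y1 in((316,346,186,230),(304,327,248,290),(176,214,234,274))])
print(r.sense()['contact_force'])
job.sign_off()
E
```

```text
pin head [[530.6, -122.7, 163.9], [532.7, -122.0, 161.7], [531.8, -124.0, 162.6]]
plunger px 285.510065356901 197.5526967451079 [560.46695656 -15.35460584 145.21424758] [1165.98199423 -665.24545633  850.54321253]
plunger depth change -0.32458496
vent diff 14 beaker/jar/box diff [6, 7, 8]
[ 0.50525145  0.1540107  -0.14427141]
the job is handed in; nothing more can be done
```

The wash line is primed, and I have handed the job in; the sign-off gives no verdict. I closed the fingertips and made six full strokes on the plunger. Each press reached the hard stop at about 17–22 N. I let the plunger spring back each time, then raised the tool clear.

Last checks before handing in:
- **Pin:** its head measured 162–164 mm above the bench, against about 163 mm when fully out. It did not move between strokes 5 and 6.
- **Plunger:** it is back up. Its top measured 145 mm against 147 mm, and its depth changed by only 0.3 mm from the start picture.
- **Vent button and bystanders:** the vent, beaker, jar and tip box showed no visible change from the start picture. I did not compare the tube rack, pipette or wash bottle, but the arm did not go near them at bench height.
- **Contact:** the tool read about 0.5 N, which is within its noise, so it was touching nothing.
- **Failed check:** I also tried to read heights from the top camera, but the raised arm blocked its view. The pin and plunger heights come from the scene camera alone.

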